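# Draw the yellow reference cartridge from its deep well

### The arm

A 6-joint arm with a two-finger parallel gripper is mounted at the origin on the work surface. World frame = base frame: x ahead of the robot, y to its left, z up, the work surface at z = 0. Lengths are in m, angles in rad, forces in N, time in s.
With the tool pointing down it reaches from about 0.325 to 0.9 m from the base axis. Payload 3.5 kg.
Tool frame: the origin (TCP) lies on the front face of the gripper's body, between the roots of the fingers; the fingertips stand 73 mm ahead of it and the grasp point (between the pads) lies 54 mm ahead of it; z points along the fingers, y is the direction in which the jaws open and shut (so a half turn about z gives the same grasp; the last joint's range is limited). The gripper opens to 85 mm and grips with 20 to 120 N. Pads are 22 mm wide; open, the fingers measure 114 mm over their backs; the gripper's body (76 mm by 85 mm) begins 54 mm behind the grasp point. The pads swing forward as they close: fully open they stand 13 mm farther back than shut.
Start: joints at [1.024, 0.276, -0.026, 1.268, 0, 1.467], TCP at [0.268, 0.564, 0.304] pointing down, gripper open.
Joint ranges: [-3.12, 3.12], [-0.85, 1.88], [-1.08, 1.24], [-1.95, 2.15], [-1.57, 1.53], [-3.14, 3.14]. Speed limits (rad/s): [2.57, 2.57, 3.14, 3.14, 3.14, 3.14].

### API

Orientations are given as a rotation vector (axis times angle).
In Python, from plant import robot, vision gives the robot as it stands. The module is installed in compiled form; this text tells all that it offers.
- The arm moves only by the tool move_arm, never from a script. Its argument "moves" is a list of rows, each an object of numbers: "dx", "dy", "dz": the shift along the tool's x, y, z in mm; "ax", "ay", "az": the turn, a rotation vector about the tool's x, y, z in degrees. A call has 1 to 8 rows; each row is the pose to reach, as a shift and turn from the pose commanded when the call began, along the tool's axes at that moment; what a row does not reach only later rows make up. A row lasts 1/10 s, in which the tool goes at most 50 mm and 8.59 degrees, less where a joint would pass 70% of its speed; a pose out of reach is approached as far as the arm can. A call with a gripper value outside its range is refused whole. "grip" is the gripper's target within -1 to 1 (shut at 1, half-way at 0, fully open at -1), set as the call begins (left out, the last holds). The fingers move at their own pace and stop on an object; the grip force is fixed at half the most. Time passes only in rows, so rows that repeat a pose let the fingers close. It gives the time, the measured TCP pose, the force and the opening at its end, in the units of the state.
- robot.observe(): the state, without advancing time (a new reading comes with each control period).
- vision.capture(name): name is "scene" or "top"; returns a dict with "img" (400x640x3 uint8, red, green, blue), "vfov" (degrees; the focal length in pixels is half the picture's height over the tangent of half this angle, whatever the lens; pixels are square), "cx", "cy" (the principal point, pixels), "dist_coeffs" ([k1, k2, p1, p2, k3] as OpenCV has them; the pictures are not rectified), "rvec" (rotation vector, rad) and "tvec" (3), from world to camera coordinates, as OpenCV has them. Camera axes: x right, y down, z forward; pixel columns grow to the right and rows downward; lengths in m; the calibration is good to about 2 mm. A picture is of the moment at which its call begins. There is no depth.
- robot.job_done(): hands the job in, once; it reports no verdict.
The state is a dict: "time": time; "joint_positions": joint angles; "qvel": joint speeds; "tau": joint torques, N m; "tcp_pos": TCP position; "ee_rot": TCP orientation; "force": force on the tool from outside, world axes, zero at the start; "torque": the same for the moment, N m; "gripper_width": opening from 0.0 (shut) to 1.0 (fully open).
Only numpy, scipy, OpenCV 4.12 (cv2) and the standard library are available. Lean on these libraries where they do the work, as an engineer would, in place of code of your own. Each camera call takes 0.05 s, during which the arm holds its last target. There are 200 camera calls.

### The job

Take the red-handled hook from its stand, catch the wire bail of the yellow reference cartridge with it and draw the cartridge up out of its deep well in the aluminium block. Set it down gently, standing upright in the green tray, then unhook it and hang the hook back in its stand as it was. Move the cartridge only with the hook, never with the fingers.

Things in the scene. Friction and masses are not known exactly. Their poses are not given: they have to be found in the camera images.
- cartridge: Can, 60 mm dia, 34 mm high, yellow top. Origin: centre of underside, z up. Rigid dark 5 mm wire bail on top: legs at y +-18 mm, crossbar along y, underside 65 mm up; opening 31 x 31 mm. Stands within 6 mm of the centre of one of 3 wells, 92 mm wide, floor 6 mm, mouth 110 mm above the table, in a fixed 316 x 108 mm alloy block; blue and white ones in the others. Its x points within 40 deg of world +x.
- hook: Hook tool, 160 mm tall, 0.12 kg, hanging in its stand. Origin: foot of the 5 mm shank, z up along it. Hook runs 20 mm along +x from the shank axis, then up into a 5 mm thick lip, top 14 mm above the origin. Black collar plate 44 (x) x 62 (y) mm at 100 to 105 mm up; red handle 30 (x) x 26 (y) mm at 105 to 160 mm. Hangs with origin 15 mm above the table, x along the stand's x within 4 deg.
- stand: Fixed dark steel stand, 80 (x) x 72 (y) mm, 115 mm tall, base 100 mm wide: two walls along x, a 28 mm slot between them, open above and at both x ends. The hook hangs in the slot, collar resting on both walls, its +x along the stand's +x. Origin: centre of the underside; x within 10 deg of world +x. Stand and tray are nearer the robot than the block, one left, one right, either way round.
- tray: Fixed shallow green tray, 130 x 130 mm, rim 10 mm high, walls and floor 4 mm thick. Origin: centre of the underside, z up.
Things that resemble listed ones, but are neither listed nor needed, are in the scene too. Of the things that look like the hook, the largest one is meant. Leave any pink look-alike of the tray alone.

How it is judged:
By the outcome, as a careful person would: the job done as asked, in the order asked, and still so for the second after the job is handed in, with the robot touching nothing.
It also fails if it takes over 64 s, if anything falls off the work surface, if the arm or the gripper's body presses on something with over 40 N, if the wrist force passes 120 N, or if a joint passes its speed limit or range.

## Working session

There is one attempt and no reset: what is moved stays moved. The work goes in short steps, Python scripts to look and compute and a tool call to move; the robot and the scene stay as the last step left them, time stands still between calls to the robot, and variables do not carry over. Pictures are saved under pics/ and viewed, about 8 in all and at most 12, crops included, and the job is handed in when it is done.

Besides the shell and the picture viewer there is one more tool, called as name([rows], argument=value, ...), one row to a line, values as JSON. move_arm: Moves the arm, as the interface text tells. Its arguments: {"type":"object","properties":{"moves":{"type":"array","items":{"type":"object","properties":{"dx":{"type":"number"},"dy":{"type":"number"},"dz":{"type":"number"},"ax":{"type":"number"},"ay":{"type":"number"},"az":{"type":"number"}}}},"grip":{"type":"number"}},"required":["moves"]}

```bash
mkdir -p pics; cat > h.py <<'E'
import numpy as np, cv2
from plant import robot, vision
def cap(n):
    c=vision.capture(n); c['f']=200/np.tan(np.radians(c['vfov'])/2)
    c['K']=np.array([[c['f'],0,c['cx']],[0,c['f'],c['cy']],[0,0,1.]])
    c['d']=np.array(c['dist_coeffs'],float); c['R']=cv2.Rodrigues(np.array(c['rvec'],float))[0]; c['t']=np.array(c['tvec'],float).reshape(3)
    return c
def save(c,f,box=None,s=1):
    im=c['img'][:,:,::-1]
    if box: im=im[box[1]:box[3],box[0]:box[2]]
    cv2.imwrite(f,cv2.resize(im,None,fx=s,fy=s,interpolation=cv2.INTER_CUBIC))
def ray(c,p):
    u=cv2.undistortPoints(np.array(p,float).reshape(-1,1,2),c['K'],c['d']).reshape(-1,2)
    d=np.c_[u,np.ones(len(u))]@c['R']; return -c['R'].T@c['t'], d
def onz(c,p,z):
    o,d=ray(c,p); return o+d*((z-o[2])/d[:,2])[:,None]
def proj(c,P):
    return cv2.projectPoints(np.array(P,float).reshape(-1,1,3),np.array(c['rvec'],float),c['t'],c['K'],c['d'])[0].reshape(-1,2)
def tri(c1,p1,c2,p2):
    o1,d1=ray(c1,p1);o2,d2=ray(c2,p2);d1=d1[0];d2=d2[0]
    s=np.linalg.lstsq(np.c_[d1,-d2],o2-o1,rcond=None)[0]
    a=o1+s[0]*d1;b=o2+s[1]*d2; return (a+b)/2,np.linalg.norm(a-b)
E
python3 - <<'E'
from h import *
for n in('scene','top'):
    c=cap(n);save(c,f'pics/{n}0.png');print(n,c['vfov'],-c['R'].T@c['t'],c['d'],c['R'][2])
print(robot.observe())
E
```

```text
scene 50.69471298054049 [0.84555336 0.30878756 0.79304374] [-0.11620829  0.          0.          0.          0.        ] [-0.46962608 -0.34084476 -0.8144177 ]
top 45.043854617513965 [ 0.26394028 -0.03197066  1.09238895] [-0.10378342  0.          0.          0.          0.        ] [ 0.14968016  0.0144648  -0.98862866]
{'time': 0.1, 'joint_positions': array([ 1.02360602e+00,  2.77089510e-01, -2.77199929e-02,  1.26798773e+00,
       -7.26169028e-06,  1.46737563e+00]), 'qvel': array([-0.0008852 , -0.002461  ,  0.00527546,  0.00190412,  0.0025849 ,
       -0.00073853]), 'tau': array([ 9.87284511e-04, -4.46707749e+01,  2.96128696e+01,  8.47332180e-03,
        5.68941331e-06,  9.60947375e-06]), 'tcp_pos': array([0.26807983, 0.56398533, 0.30286232]), 'ee_rot': array([-6.91226389e-01, -3.06395614e+00,  2.98121481e-03]), 'force': array([ 0.47301468, -0.31845495,  0.2123431 ]), 'torque': array([-0.01186099, -0.01473212, -0.05843666]), 'gripper_width': 1.0064846298385115}
```

View pics/scene0.png

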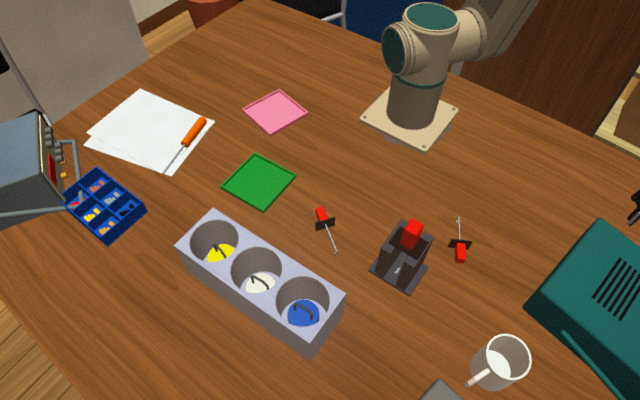

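View pics/top0.png

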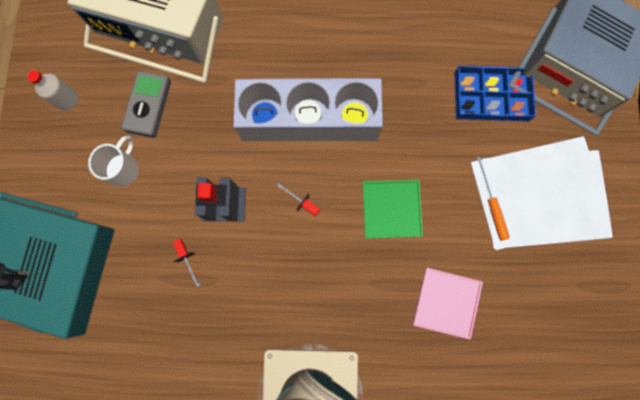

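Candidates for the hook: the one in the stand (scene 412,235; top 205,190), and small loose ones lying at scene (322,215) and (460,250), top (300,200) and (185,255). The largest is the one in the stand. The yellow cartridge is in the end well (scene 218,250; top 355,112). The green tray is at top (392,209), and the pink look-alike is at (448,303).

```bash
python3 - <<'E'
from h import *
s=cap('scene');t=cap('top')
a=cv2.resize(t['img'][165:235,180:260],None,fx=5,fy=5,interpolation=cv2.INTER_CUBIC)
b=cv2.resize(s['img'][205:300,360:440],None,fx=4.9,fy=4.9,interpolation=cv2.INTER_CUBIC)
c=cv2.resize(t['img'][75:145,325:390],None,fx=5,fy=5,interpolation=cv2.INTER_CUBIC)
d=cv2.resize(s['img'][210:275,180:255],None,fx=5,fy=5,interpolation=cv2.INTER_CUBIC)
W=np.zeros((600,800,3),np.uint8)
def pad(i,h,w):
    o=np.zeros((h,w,3),np.uint8);o[:min(h,i.shape[0]),:min(w,i.shape[1])]=i[:h,:w];return o
a=pad(cv2.resize(t['img'][165:235,180:260],None,fx=4,fy=4,interpolation=2),280,400)
c=pad(cv2.resize(t['img'][75:145,325:390],None,fx=4,fy=4,interpolation=2),280,400)
b=pad(cv2.resize(s['img'][205:300,360:440],None,fx=3.3,fy=3.3,interpolation=2),320,400)
d=pad(cv2.resize(s['img'][210:275,180:255],None,fx=4.5,fy=4.5,interpolation=2),320,400)
cv2.imwrite('pics/crop1.png',np.vstack([np.hstack([a,c]),np.hstack([b,d])])[:,:,::-1])
def masks(c,nm):
    h=cv2.cvtColor(c['img'],cv2.COLOR_RGB2HSV)
    for n,lo,hi in(('red',(0,180,90),(4,255,255)),('green',(50,150,60),(75,255,255)),('yel',(25,180,120),(33,255,255)),('block',(112,15,110),(130,75,255))):
        m=cv2.inRange(h,lo,hi)
        for k in cv2.findContours(m,0,2)[0]:
            if cv2.contourArea(k)>40:
                r=cv2.minAreaRect(k);print(nm,n,cv2.contourArea(k),np.round(r[0],1),np.round(r[1],1),round(r[2],1))
                z={'red':.175,'green':.01,'yel':.04,'block':.11}[n]
                print('   ',np.round(onz(c,cv2.boxPoints(r),z)[:,:2],3).tolist())
masks(t,'top');masks(s,'scene')
E
```

```text
top red 131.5 [179.8 247.7] [17.1  9.2] 65.6
    [[0.324, 0.269], [0.332, 0.253], [0.302, 0.237], [0.294, 0.253]]
top red 126.5 [310.2 207. ] [18.   8.6] 33.7
    [[0.4, 0.023], [0.414, 0.014], [0.395, -0.015], [0.381, -0.006]]
top red 247.0 [206.  191.5] [17. 18.] 90.0
    [[0.44, 0.227], [0.441, 0.191], [0.407, 0.189], [0.407, 0.225]]
top red 109.0 [34. 76.] [12. 12.] 90.0
    [[0.681, 0.617], [0.681, 0.588], [0.653, 0.584], [0.654, 0.612]]
top red 188.0 [555.   74.6] [35.1  7.1] 29.7
    [[0.694, -0.459], [0.708, -0.467], [0.672, -0.531], [0.658, -0.522]]
top green 2827.0 [392.1 208.6] [54.2 55.1] 88.2
    [[0.48, -0.11], [0.487, -0.237], [0.363, -0.24], [0.356, -0.115]]
top yel 209.5 [354.  112.5] [17. 22.] 90.0
    [[0.656, -0.06], [0.657, -0.11], [0.616, -0.11], [0.616, -0.06]]
top block 6870.0 [307.5 103. ] [ 48. 147.] 90.0
    [[0.684, 0.179], [0.689, -0.139], [0.58, -0.139], [0.575, 0.173]]
scene red 161.5 [460. 252.] [20. 10.] 90.0
    [[0.414, 0.285], [0.404, 0.3], [0.439, 0.316], [0.449, 0.302]]
scene red 387.5 [410.8 233.4] [16.6 29.3] 20.6
    [[0.476, 0.208], [0.417, 0.194], [0.411, 0.222], [0.47, 0.235]]
scene red 96.5 [321.3 213.5] [13.7  8.9] 74.1
    [[0.5, 0.05], [0.486, 0.06], [0.505, 0.082], [0.518, 0.073]]
scene green 2289.0 [258.1 180.5] [49.1 59.2] 42.0
    [[0.491, -0.237], [0.327, -0.255], [0.357, -0.113], [0.509, -0.106]]
scene yel 129.0 [215.5 254.5] [13. 15.] 90.0
    [[0.636, -0.123], [0.617, -0.098], [0.639, -0.077], [0.657, -0.102]]
scene yel 93.5 [226.1 247.6] [13.7  9.9] 54.0
    [[0.618, -0.112], [0.598, -0.108], [0.607, -0.076], [0.627, -0.08]]
scene block 9193.0 [258.9 270.2] [167.8  61.4] 35.2
    [[0.694, -0.139], [0.57, -0.168], [0.578, 0.173], [0.684, 0.176]]
```

View pics/crop1.png

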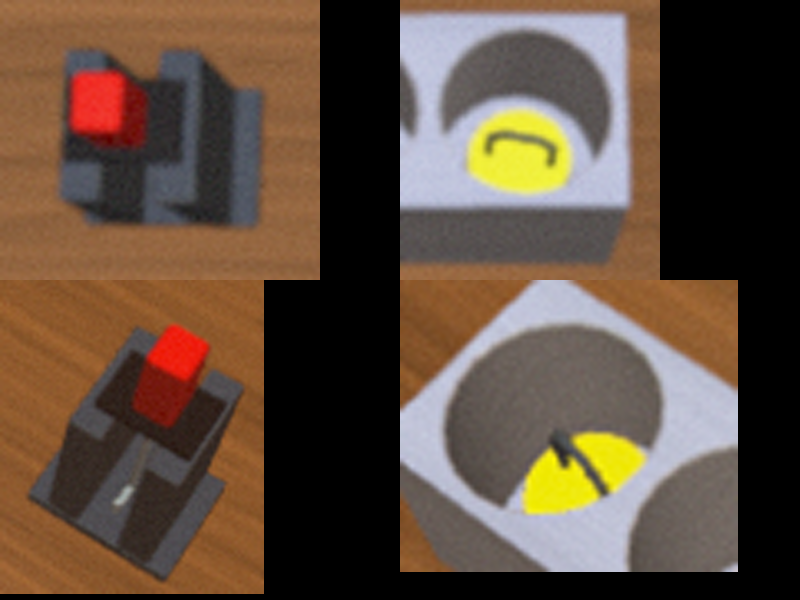

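The stand's hook is the right one: large red handle, black collar on both walls, and its light lip visible towards +x (scene ≈397,280). The yellow can's bail shows in top from ≈(347.5,109.5) to (363.3,112).

```bash
python3 - <<'E'
from h import *
s=cap('scene');t=cap('top')
def p4(c,ox,oy,f,l): return np.array([((x)/f+ox-.5+.5/f,(y)/f+oy-.5+.5/f) for x,y in l])
r=lambda x:np.round(x,4).tolist()
print('handle top',r(onz(t,p4(t,180,165,4,[(76,70),(125,72),(124,133),(72,132)]),.175)))
print('handle scene',r(onz(s,p4(s,360,205,3.3,[(172,45),(208,62),(192,92),(153,77)]),.175)))
st=onz(t,p4(t,180,165,4,[(65,50),(200,52),(195,200),(60,198)]),.115);print('stand',r(st),r(st.mean(0)))
print('stand front scene',r(onz(s,p4(s,360,205,3.3,[(70,130),(103,150),(180,165),(208,180),(243,105)]),.115)))
P=p4(t,325,75,4,[(90,137),(153,148),(88,152),(153,163),(120,137)]);print('bail top',r(onz(t,P[[0,1,4]],.0735)),r(onz(t,P[[2,3]],.04)))
Q=p4(s,180,210,4.5,[(158,155),(205,212)]);print('bail scene',r(onz(s,Q,.0735)));print('tri',tri(t,P[1],s,Q[0]))
h=cv2.cvtColor(t['img'],cv2.COLOR_RGB2HSV); w=cv2.inRange(h,(110,12,150),(135,80,255))
k=max(cv2.findContours(w,2,2)[0],key=cv2.contourArea);b=cv2.boxPoints(cv2.minAreaRect(k))
o=onz(t,b,.11);print('block',r(o),r(o.mean(0)))
y=cv2.inRange(h,(25,120,80),(35,255,255));y[:, :330]=0;y[:,380:]=0;y[:75]=0;y[145:]=0
k=max(cv2.findContours(y,0,2)[0],key=cv2.contourArea).reshape(-1,2);print('yellow rim',r(onz(t,k[::3],.04)[:,:2]))
E
```

```text
handle top [[0.442, 0.2237, 0.175], [0.4414, 0.1993, 0.175], [0.4112, 0.1981, 0.175], [0.4112, 0.2238, 0.175]]
handle scene [[0.4158, 0.2008, 0.175], [0.4138, 0.2217, 0.175], [0.4355, 0.2238, 0.175], [0.4396, 0.2025, 0.175]]
stand [[0.4642, 0.2469, 0.115], [0.4642, 0.1755, 0.115], [0.3866, 0.1742, 0.115], [0.3862, 0.2448, 0.115]] [0.4253, 0.2104, 0.115]
stand front scene [[0.459, 0.1718, 0.115], [0.459, 0.1935, 0.115], [0.4418, 0.2332, 0.115], [0.4408, 0.2505, 0.115], [0.3859, 0.2437, 0.115]]
bail top [[0.6325, -0.0683, 0.0735], [0.6268, -0.1031, 0.0735], [0.6328, -0.0849, 0.0735]] [[0.6356, -0.0684, 0.04], [0.6298, -0.1055, 0.04]]
bail scene [[0.6305, -0.0996, 0.0735], [0.6387, -0.0634, 0.0735]]
tri (array([ 0.62882778, -0.1033415 ,  0.06732208]), np.float64(0.0005806648488489347))
block [[0.6843, 0.1793, 0.11], [0.6888, -0.1395, 0.11], [0.5827, -0.1392, 0.11], [0.5776, 0.1733, 0.11]] [0.6333, 0.0185, 0.11]
yellow rim [[0.659, -0.0805], [0.654, -0.0714], [0.6442, -0.0623], [0.6345, -0.0579], [0.6204, -0.0672], [0.6158, -0.0741], [0.6138, -0.0968], [0.6188, -0.1081], [0.6404, -0.1126], [0.6499, -0.1057], [0.657, -0.0988]]
```

```bash
cat >> h.py <<'E'
def go(pos,yaw):
    "shift (mm) and turn (deg) in tool axes to reach TCP pos with tool y at world yaw (deg), pointing down"
    o=robot.observe(); R=cv2.Rodrigues(np.array(o['ee_rot'],float))[0]; a=np.radians(yaw)
    y=np.array([np.cos(a),np.sin(a),0]);z=np.array([0,0,-1.]);T=np.c_[np.cross(y,z),y,z]
    d=R.T@(np.array(pos)-o['tcp_pos'])*1000; w=np.degrees(cv2.Rodrigues(R.T@T)[0].ravel())
    print('t',round(o['time'],2),'tcp',np.round(o['tcp_pos'],4),'yaw',round(np.degrees(np.arctan2(R[1,1],R[0,1])),2),'F',np.round(o['force'],1),'w',round(o['gripper_width'],3))
    print('d',np.round(d,1),'a',np.round(w,2))
E
python3 -c "
from h import *
go([.4265,.2110,.30],1)"
```

```text
t 0.3 tcp [0.2683 0.5643 0.3035] yaw 64.57 F [-0.  -0.7  0.2] w 0.997
d [-294.6 -251.1    3.7] a [-4.000e-02  2.000e-02  6.357e+01]
```

move_arm([
  {"dx":-147,"dy":-125,"dz":3,"az":32},
  {"dx":-294.6,"dy":-251.1,"dz":3.7,"az":63.6},
  {"dx":-294.6,"dy":-251.1,"dz":3.7,"az":63.6},
  {"dx":-294.6,"dy":-251.1,"dz":3.7,"az":63.6},
  {"dx":-294.6,"dy":-251.1,"dz":3.7,"az":63.6},
  {"dx":-294.6,"dy":-251.1,"dz":3.7,"az":63.6},
  {"dx":-294.6,"dy":-251.1,"dz":3.7,"az":63.6},
  {"dx":-294.6,"dy":-251.1,"dz":3.7,"az":63.6},
], grip=-1)

```text
invalid input
```

move_arm([
  {"dz":0},
  {"dz":0},
  {"dz":0},
])

```text
invalid input
```

```bash
python3 -c "
from h import *
go([.4265,.2110,.204],1)"
```

```text
t 0.3 tcp [0.2683 0.5643 0.3035] yaw 64.57 F [-0.  -0.7  0.2] w 0.997
d [-294.6 -251.    99.7] a [-4.000e-02  2.000e-02  6.357e+01]
```

move_arm([
  {"dx":-147,"dy":-125,"dz":3,"ax":0,"ay":0,"az":32},
  {"dx":-295,"dy":-251,"dz":4,"ax":0,"ay":0,"az":63.6},
  {"dx":-295,"dy":-251,"dz":4,"ax":0,"ay":0,"az":63.6},
  {"dx":-295,"dy":-251,"dz":4,"ax":0,"ay":0,"az":63.6},
  {"dx":-295,"dy":-251,"dz":4,"ax":0,"ay":0,"az":63.6},
  {"dx":-295,"dy":-251,"dz":4,"ax":0,"ay":0,"az":63.6},
  {"dx":-295,"dy":-251,"dz":4,"ax":0,"ay":0,"az":63.6},
  {"dx":-295,"dy":-251,"dz":4,"ax":0,"ay":0,"az":63.6},
], grip=-1)

```text
time: 1.1
tcp_pos: [0.4276, 0.2087, 0.3001]
ee_rot: [2.208, 2.234, 0.001]
force: [-0.2, 0.3, -0.4]
gripper_width: 1.0
```

```bash
python3 -c "
from h import *
go([.4265,.2110,.204],1)"
```

```text
t 1.1 tcp [0.4276 0.2087 0.3001] yaw 0.66 F [-0.2  0.3 -0.4] w 1.0
d [ 2.4 -1.2 96.1] a [ 0.04  0.02 -0.34]
```

move_arm([
  {"dx":1,"dy":-1,"dz":25,"ax":0,"ay":0,"az":-0.3},
  {"dx":1.5,"dy":-1,"dz":50,"ax":0,"ay":0,"az":-0.3},
  {"dx":1.5,"dy":-1,"dz":75,"ax":0,"ay":0,"az":-0.3},
  {"dx":1.5,"dy":-1,"dz":96,"ax":0,"ay":0,"az":-0.3},
  {"dx":1.5,"dy":-1,"dz":96,"ax":0,"ay":0,"az":-0.3},
  {"dx":1.5,"dy":-1,"dz":96,"ax":0,"ay":0,"az":-0.3},
], grip=-1)

```text
time: 1.7
tcp_pos: [0.4259, 0.2125, 0.2041]
ee_rot: [-2.196, -2.246, 0.001]
force: [-0.6, -0.2, 0.4]
gripper_width: 0.997
```

```bash
python3 -c "
from h import *
go([.4265,.2110,.204],1)
s=cap('scene');save(s,'pics/g1.png',(340,130,480,300),3.5)"
```

```text
t 1.7 tcp [0.4259 0.2125 0.2041] yaw 1.27 F [-0.6 -0.2  0.4] w 0.997
d [-1.6  0.6  0.1] a [-0.03  0.01  0.27]
```

View pics/g1.png

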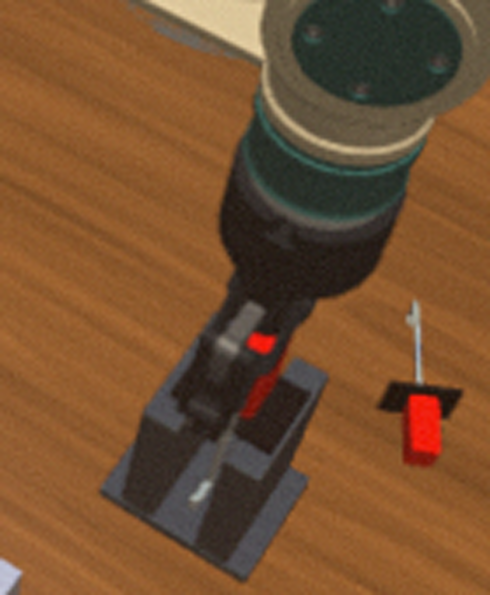

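The fingers straddle the red handle along x, and their tips are above the stand walls. Closing.

move_arm([
  {"dx":-0.7,"dy":0,"dz":0,"ax":0,"ay":0,"az":0},
  {"dx":-0.7,"dy":0,"dz":0,"ax":0,"ay":0,"az":0},
  {"dx":-0.7,"dy":0,"dz":0,"ax":0,"ay":0,"az":0},
  {"dx":-0.7,"dy":0,"dz":0,"ax":0,"ay":0,"az":0},
  {"dx":-0.7,"dy":0,"dz":0,"ax":0,"ay":0,"az":0},
  {"dx":-0.7,"dy":0,"dz":0,"ax":0,"ay":0,"az":0},
  {"dx":-0.7,"dy":0,"dz":0,"ax":0,"ay":0,"az":0},
  {"dx":-0.7,"dy":0,"dz":0,"ax":0,"ay":0,"az":0},
], grip=1)

```text
time: 2.55
tcp_pos: [0.4265, 0.2121, 0.2046]
ee_rot: [2.196, 2.246, 0.002]
force: [-0.7, 0.0, 5.4]
gripper_width: 0.347
```

```bash
python3 -c "
from h import *
go([.4265,.2110,.344],1)"
```

```text
t 2.55 tcp [0.4265 0.2121 0.2046] yaw 1.27 F [-0.7  0.   5.4] w 0.347
d [  -1.     0.2 -139.4] a [ 0.06 -0.02  0.27]
```

move_arm([
  {"dx":0,"dy":0,"dz":-10,"ax":0,"ay":0,"az":0},
  {"dx":0,"dy":0,"dz":-30,"ax":0,"ay":0,"az":0},
  {"dx":0,"dy":0,"dz":-60,"ax":0,"ay":0,"az":0},
  {"dx":0,"dy":0,"dz":-90,"ax":0,"ay":0,"az":0},
  {"dx":0,"dy":0,"dz":-120,"ax":0,"ay":0,"az":0},
  {"dx":0,"dy":0,"dz":-140,"ax":0,"ay":0,"az":0},
  {"dx":0,"dy":0,"dz":-140,"ax":0,"ay":0,"az":0},
])

```text
time: 3.25
tcp_pos: [0.4273, 0.2124, 0.3471]
ee_rot: [2.195, 2.244, 0.008]
force: [0.4, -0.7, -1.1]
gripper_width: 0.343
```

```bash
python3 - <<'E'
from h import *
a=np.radians(-10);c=np.array([.631,-.086]);h=c-.032*np.array([np.cos(a),np.sin(a)]);print(h)
go([h[0],h[1],.344],-10)
s=cap('scene');save(s,'pics/g2.png',(330,60,490,260),3)
E
```

```text
[ 0.59948615 -0.08044326]
t 3.25 tcp [0.4273 0.2124 0.3471] yaw 1.28 F [ 0.4 -0.7 -1.1] w 0.343
d [-296.6  165.6    3.5] a [ 0.31 -0.13 11.28]
```

View pics/g2.png

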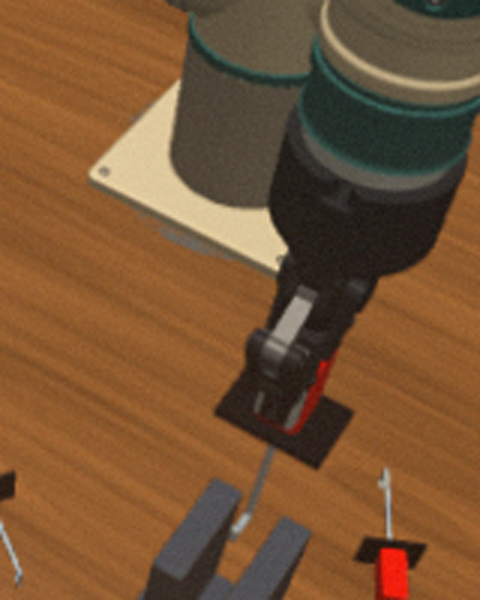

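```bash
python3 - <<'E'
from h import *
s=cap('scene')
q=onz(s,np.array([(215,410),(318,463),(353,410)])/3+np.array([330,60])-.33,.2625)
print(q.round(4)); print('center',(q[0]+q[2])/2,'y yaw',np.degrees(np.arctan2(q[1,0]-q[0,0],q[0,1]-q[1,1])),'sz',np.linalg.norm(q[1]-q[0]),np.linalg.norm(q[2]-q[1]))
l=onz(s,np.array([[240,526]])/3+np.array([330,60])-.33,.165);print('lip mid',l)
E
```

```text
[[0.45   0.1825 0.2625]
 [0.4476 0.2421 0.2625]
 [0.4059 0.2417 0.2625]]
center [0.42797078 0.21208049 0.2625    ] y yaw -177.73900583750282 sz 0.059728621711139955 0.04169550731930644
lip mid [[0.44193504 0.21324567 0.165     ]]
```

The hook is held upright and centred on the TCP to within about 1 mm. Going to the well.

move_arm([
  {"dx":-40,"dy":22,"dz":2,"ax":0.3,"ay":0,"az":2},
  {"dx":-85,"dy":47,"dz":3,"ax":0.3,"ay":0,"az":4},
  {"dx":-130,"dy":72,"dz":3,"ax":0.3,"ay":0,"az":6},
  {"dx":-175,"dy":98,"dz":3,"ax":0.3,"ay":0,"az":8},
  {"dx":-220,"dy":123,"dz":3,"ax":0.3,"ay":0,"az":10},
  {"dx":-260,"dy":145,"dz":3,"ax":0.3,"ay":0,"az":11},
  {"dx":-296.6,"dy":165.6,"dz":3,"ax":0.3,"ay":0,"az":11.3},
  {"dx":-296.6,"dy":165.6,"dz":3,"ax":0.3,"ay":0,"az":11.3},
])

```text
time: 4.15
tcp_pos: [0.5996, -0.0855, 0.3374]
ee_rot: [-2.409, -2.009, 0.01]
force: [-1.2, 0.5, -1.2]
gripper_width: 0.344
```

```bash
python3 - <<'E'
from h import *
go([.5995,-.0804,.344],-10)
s=cap('scene');t=cap('top')
a=cv2.resize(t['img'][40:150,310:400],None,fx=4.4,fy=4.4,interpolation=2)
b=cv2.resize(s['img'][150:280,165:265],None,fx=3.7,fy=3.7,interpolation=2)
h=max(a.shape[0],b.shape[0]);p=lambda i:np.pad(i,((0,h-i.shape[0]),(0,0),(0,0)))
cv2.imwrite('pics/g3.png',np.hstack([p(a),p(b)])[:,:,::-1])
E
```

```text
t 4.15 tcp [ 0.5996 -0.0855  0.3374] yaw -10.35 F [-1.2  0.5 -1.2] w 0.344
d [ 5.  -1.1 -6.6] a [-0.45  0.11 -0.35]
```

View pics/g3.png

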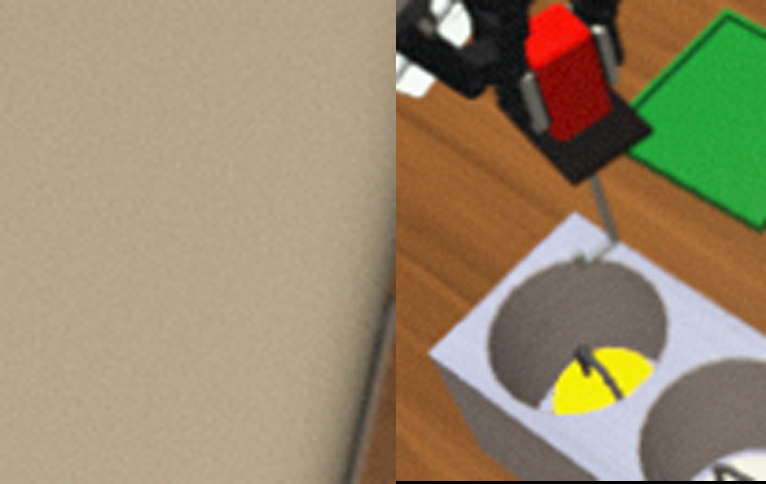

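The scene view shows the hook over the well's near side, lip towards the bail (the arm hides the top camera). Correcting, then lowering.

move_arm([
  {"dx":4,"dy":-1,"dz":0,"ax":-0.4,"ay":0,"az":0},
  {"dx":4.5,"dy":-1,"dz":0,"ax":-0.4,"ay":0.1,"az":0},
  {"dx":4.5,"dy":-1,"dz":0,"ax":-0.4,"ay":0.1,"az":0},
  {"dx":4.5,"dy":-1,"dz":0,"ax":-0.4,"ay":0.1,"az":0},
])

```text
time: 4.65
tcp_pos: [0.5976, -0.0754, 0.3412]
ee_rot: [2.405, 2.02, 0.004]
force: [0.3, -0.3, -1.9]
gripper_width: 0.343
```

```bash
python3 - <<'E'
from h import *
go([.5995,-.0804,.2386],-10)
E
```

```text
t 4.65 tcp [ 0.5976 -0.0754  0.3412] yaw -9.95 F [ 0.3 -0.3 -1.9] w 0.343
d [ -4.7   2.5 102.6] a [ 0.12 -0.07  0.05]
```

move_arm([
  {"dx":0,"dy":0,"dz":0,"ax":0,"ay":0,"az":0},
  {"dx":0,"dy":0,"dz":0,"ax":0,"ay":0,"az":0},
  {"dx":0,"dy":0,"dz":0,"ax":0,"ay":0,"az":0},
])

```text
time: 4.95
tcp_pos: [0.598, -0.0763, 0.341]
ee_rot: [2.406, 2.018, 0.003]
force: [0.3, 0.3, -0.0]
gripper_width: 0.346
```

```bash
python3 - <<'E'
from h import *
go([.5995,-.0804,.2386],-10)
E
```

```text
t 4.95 tcp [ 0.598  -0.0763  0.341 ] yaw -10.02 F [ 0.3  0.3 -0. ] w 0.346
d [ -3.9   2.  102.4] a [ 0.12 -0.07 -0.02]
```

move_arm([
  {"dx":-3.9,"dy":2,"dz":0,"ax":0.1,"ay":0,"az":0},
  {"dx":-3.9,"dy":2,"dz":20,"ax":0.1,"ay":0,"az":0},
  {"dx":-3.9,"dy":2,"dz":45,"ax":0.1,"ay":0,"az":0},
  {"dx":-3.9,"dy":2,"dz":70,"ax":0.1,"ay":0,"az":0},
  {"dx":-3.9,"dy":2,"dz":90,"ax":0.1,"ay":0,"az":0},
  {"dx":-3.9,"dy":2,"dz":102,"ax":0.1,"ay":0,"az":0},
  {"dx":-3.9,"dy":2,"dz":102,"ax":0.1,"ay":0,"az":0},
  {"dx":-3.9,"dy":2,"dz":102,"ax":0.1,"ay":0,"az":0},
])

```text
time: 5.75
tcp_pos: [0.5998, -0.0807, 0.2395]
ee_rot: [-2.407, -2.019, -0.002]
force: [0.6, 0.1, 0.2]
gripper_width: 0.341
```

move_arm([
  {"dx":0,"dy":0,"dz":0,"ax":0,"ay":0,"az":0},
  {"dx":0,"dy":0,"dz":0,"ax":0,"ay":0,"az":0},
  {"dx":0,"dy":0,"dz":0,"ax":0,"ay":0,"az":0},
])

```text
time: 6.05
tcp_pos: [0.6, -0.0806, 0.24]
ee_rot: [2.406, 2.018, 0.003]
force: [0.1, 0.0, -0.8]
gripper_width: 0.34
```

```bash
python3 - <<'E'
from h import *
go([.6226,-.0845,.2386],-10)
s=cap('scene');save(s,'pics/g4.png',(165,190,265,280),5)
E
```

```text
t 6.05 tcp [ 0.6    -0.0806  0.24  ] yaw -10.03 F [ 0.1  0.  -0.8] w 0.34
d [ 0.1 22.9  1.4] a [ 0.11 -0.06 -0.03]
```

View pics/g4.png

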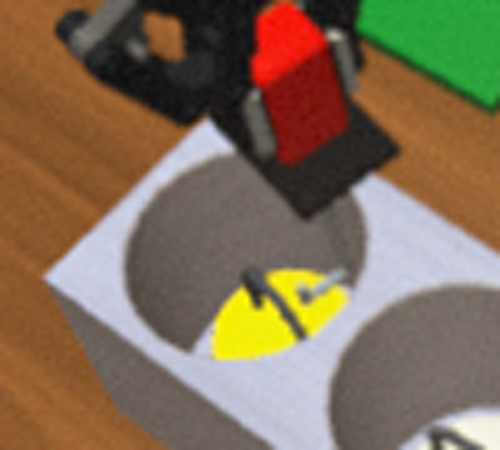

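```bash
python3 - <<'E'
from h import *
s=cap('scene');f=lambda l:np.array(l)/5+np.array([165,190])-.4
print('lip top',onz(s,f([(305,290)]),.064), 'foot',onz(s,f([(345,274)]),.051))
b=onz(s,f([(253,272),(303,337)]),.0735);print('bar',b)
print('expected lip', np.array([.6,-.0806])+.02*np.array([np.cos(.175),-np.sin(.175)]))
for x,y,z in [(.6297,-.0857,.0735),(.631,-.086,.0735),(.633,-.086,.0735)]:
  a=np.radians(-10);yy=np.array([-np.sin(a),np.cos(a),0])
  P=[np.array([x,y,z])+k*yy for k in(-.018,0,.018)];print((proj(s,P)-[165,190]+.4)*5)
print((proj(s,[[.6197,-.0841,.064],[.6,-.0806,.0535]])-[165,190]+.4)*5)
E
```

```text
lip top [[ 0.6204453 -0.0817633  0.064    ]] foot [[ 0.60115942 -0.08076724  0.051     ]]
bar [[ 0.6298632  -0.09889465  0.0735    ]
 [ 0.6390953  -0.06289093  0.0735    ]]
expected lip [ 0.61969453 -0.08408216]
[[250.60212368 260.28623319]
 [277.30991142 289.20431013]
 [304.57301632 318.65939801]]
[[247.77848823 262.16400753]
 [274.47250201 291.11532791]
 [301.72219562 320.60447984]]
[[244.26022596 265.66228189]
 [270.94755646 294.67620831]
 [298.19135381 324.22936736]]
[[302.02888343 285.62062413]
 [346.25005724 269.13009544]]
```

Lip (scene 226,248) is in line with the bail opening, just behind the crossbar (scene 215–226, 244–257). Advancing through it, then checking.

move_arm([
  {"dx":0.5,"dy":6,"dz":0,"ax":0.1,"ay":0,"az":0},
  {"dx":1,"dy":12,"dz":0,"ax":0.1,"ay":0,"az":0},
  {"dx":1,"dy":18,"dz":0,"ax":0.1,"ay":0,"az":0},
  {"dx":1,"dy":23.5,"dz":0,"ax":0.1,"ay":0,"az":0},
  {"dx":1,"dy":23.5,"dz":0,"ax":0.1,"ay":0,"az":0},
  {"dx":1,"dy":23.5,"dz":0,"ax":0.1,"ay":0,"az":0},
  {"dx":1,"dy":23.5,"dz":0,"ax":0.1,"ay":0,"az":0},
  {"dx":1,"dy":23.5,"dz":0,"ax":0.1,"ay":0,"az":0},
])

```text
time: 6.95
tcp_pos: [0.6225, -0.0835, 0.2389]
ee_rot: [-2.405, -2.017, 0.001]
force: [-0.1, -0.3, -1.1]
gripper_width: 0.342
```

```bash
python3 - <<'E'
from h import *
go([.6231,-.0835,.2386],-10)
s=cap('scene');save(s,'pics/g5.png',(180,215,250,270),8)
E
```

```text
t 6.95 tcp [ 0.6225 -0.0835  0.2389] yaw -10.03 F [-0.1 -0.3 -1.1] w 0.342
d [0.1 0.6 0.3] a [-0.12 -0.07 -0.03]
```

View pics/g5.png

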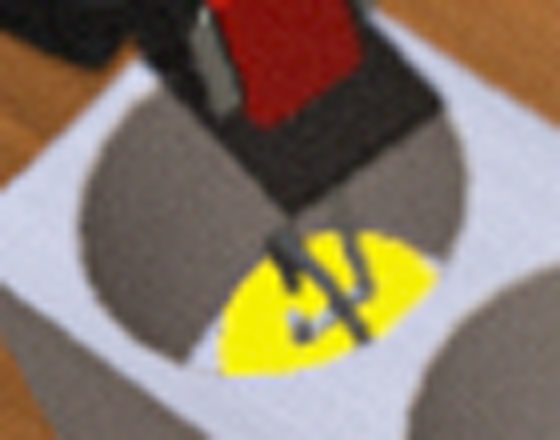

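The lip (scene ≈217,255) is now beyond the crossbar and the shank is behind it. Lifting slowly.

move_arm([
  {"dx":0,"dy":0.5,"dz":-5,"ax":0,"ay":0,"az":0},
  {"dx":0,"dy":0.5,"dz":-10,"ax":0,"ay":0,"az":0},
  {"dx":0,"dy":0.5,"dz":-13,"ax":0,"ay":0,"az":0},
  {"dx":0,"dy":0.5,"dz":-16,"ax":0,"ay":0,"az":0},
  {"dx":0,"dy":0.5,"dz":-19,"ax":0,"ay":0,"az":0},
  {"dx":0,"dy":0.5,"dz":-22,"ax":0,"ay":0,"az":0},
  {"dx":0,"dy":0.5,"dz":-25,"ax":0,"ay":0,"az":0},
  {"dx":0,"dy":0.5,"dz":-28,"ax":0,"ay":0,"az":0},
])

```text
time: 7.8
tcp_pos: [0.6231, -0.0836, 0.2668]
ee_rot: [-2.405, -2.017, 0.001]
force: [0.1, -0.3, -2.7]
gripper_width: 0.347
```

move_arm([
  {"dx":0,"dy":0,"dz":0,"ax":0,"ay":0,"az":0},
  {"dx":0,"dy":0,"dz":0,"ax":0,"ay":0,"az":0},
  {"dx":0,"dy":0,"dz":0,"ax":0,"ay":0,"az":0},
  {"dx":0,"dy":0,"dz":0,"ax":0,"ay":0,"az":0},
])

```text
time: 8.2
tcp_pos: [0.6232, -0.0837, 0.2667]
ee_rot: [-2.405, -2.017, 0.001]
force: [0.2, -0.4, -3.9]
gripper_width: 0.344
```

```bash
python3 - <<'E'
from h import *
go([.6231,-.0835,.378],-10)
s=cap('scene');save(s,'pics/g6.png',(165,180,265,280),5)
E
```

```text
t 8.2 tcp [ 0.6232 -0.0837  0.2667] yaw -10.03 F [ 0.2 -0.4 -3.9] w 0.344
d [   0.3   -0.3 -111.3] a [-0.12 -0.07 -0.03]
```

View pics/g6.png

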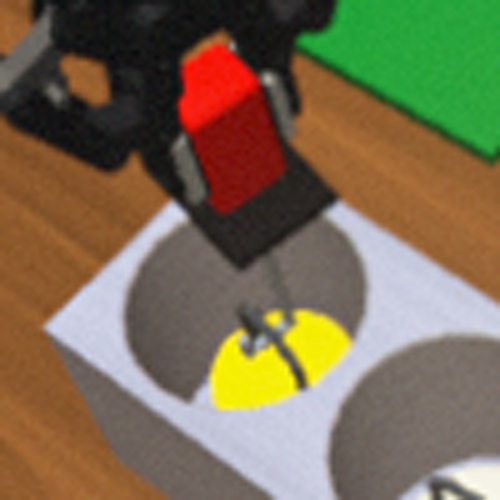

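Force rose by ~2.8 N: the cartridge hangs on the hook. Drawing it out.

move_arm([
  {"dx":0,"dy":0,"dz":-8,"ax":0,"ay":0,"az":0},
  {"dx":0,"dy":0,"dz":-20,"ax":0,"ay":0,"az":0},
  {"dx":0,"dy":0,"dz":-35,"ax":0,"ay":0,"az":0},
  {"dx":0,"dy":0,"dz":-52,"ax":0,"ay":0,"az":0},
  {"dx":0,"dy":0,"dz":-70,"ax":0,"ay":0,"az":0},
  {"dx":0,"dy":0,"dz":-88,"ax":0,"ay":0,"az":0},
  {"dx":0,"dy":0,"dz":-104,"ax":0,"ay":0,"az":0},
  {"dx":0,"dy":0,"dz":-116,"ax":0,"ay":0,"az":0},
])

```text
time: 9.05
tcp_pos: [0.624, -0.084, 0.3862]
ee_rot: [2.406, 2.018, 0.003]
force: [0.8, 0.0, -2.1]
gripper_width: 0.347
```

move_arm([
  {"dx":0,"dy":0,"dz":-3,"ax":0,"ay":0,"az":0},
  {"dx":0,"dy":0,"dz":-3,"ax":0,"ay":0,"az":0},
  {"dx":0,"dy":0,"dz":-3,"ax":0,"ay":0,"az":0},
  {"dx":0,"dy":0,"dz":-3,"ax":0,"ay":0,"az":0},
])

```text
time: 9.45
tcp_pos: [0.623, -0.0838, 0.3846]
ee_rot: [-2.404, -2.016, 0.002]
force: [-0.4, -0.3, -3.1]
gripper_width: 0.346
```

```bash
python3 - <<'E'
from h import *
t=cap('top');h=cv2.cvtColor(t['img'],cv2.COLOR_RGB2HSV)
m=cv2.inRange(h,(50,150,60),(75,255,255));k=max(cv2.findContours(m,0,2)[0],key=cv2.contourArea)
b=onz(t,cv2.boxPoints(cv2.minAreaRect(k)),.01);print(cv2.contourArea(k),b.round(4),b.mean(0))
go([.42,-.175,.3830],-10)
s=cap('scene');save(s,'pics/g7.png',(150,90,300,270),3.3)
E
```

```text
2177.0 [[ 0.4809 -0.1256  0.01  ]
 [ 0.4866 -0.2368  0.01  ]
 [ 0.3625 -0.2395  0.01  ]
 [ 0.3571 -0.1302  0.01  ]] [ 0.42177973 -0.18303944  0.01      ]
t 9.5 tcp [ 0.623  -0.0838  0.3847] yaw -10.03 F [ 0.2 -0.  -3.2] w 0.344
d [-125.2 -184.     2.2] a [-0.23 -0.08 -0.03]
```

View pics/g7.png

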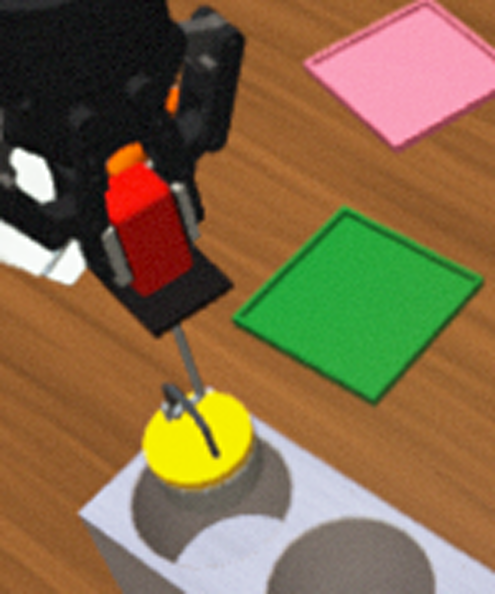

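The cartridge hangs clear above the block (scene ≈210,225), hook a little towards the bail's −y leg. Carrying it over gently to the tray.

move_arm([
  {"dx":-1,"dy":-1,"dz":0,"ax":0,"ay":0,"az":0},
  {"dx":-3,"dy":-4,"dz":0,"ax":0,"ay":0,"az":0},
  {"dx":-6,"dy":-9,"dz":0,"ax":0,"ay":0,"az":0},
  {"dx":-10,"dy":-15,"dz":0,"ax":0,"ay":0,"az":0},
  {"dx":-15.5,"dy":-23,"dz":0,"ax":0,"ay":0,"az":0},
  {"dx":-21,"dy":-31.5,"dz":0,"ax":0,"ay":0,"az":0},
  {"dx":-27,"dy":-40,"dz":0,"ax":0,"ay":0,"az":0},
  {"dx":-33,"dy":-49,"dz":0,"ax":0,"ay":0,"az":0},
])

```text
time: 10.35
tcp_pos: [0.5685, -0.1083, 0.3861]
ee_rot: [-2.406, -2.017, 0.0]
force: [-0.2, -0.3, -3.4]
gripper_width: 0.344
```

move_arm([
  {"dx":-6,"dy":-9,"dz":0,"ax":0,"ay":0,"az":0},
  {"dx":-12,"dy":-18,"dz":0,"ax":0,"ay":0,"az":0},
  {"dx":-18,"dy":-27,"dz":0,"ax":0,"ay":0,"az":0},
  {"dx":-24,"dy":-36,"dz":0,"ax":0,"ay":0,"az":0},
  {"dx":-30,"dy":-45,"dz":0,"ax":0,"ay":0,"az":0},
  {"dx":-36,"dy":-54,"dz":0,"ax":0,"ay":0,"az":0},
  {"dx":-42,"dy":-62,"dz":0,"ax":0,"ay":0,"az":0},
  {"dx":-48,"dy":-71,"dz":0,"ax":0,"ay":0,"az":0},
])

```text
time: 11.15
tcp_pos: [0.4905, -0.1431, 0.386]
ee_rot: [-2.406, -2.018, 0.0]
force: [-0.5, 0.3, -3.0]
gripper_width: 0.34
```

move_arm([
  {"dx":-6,"dy":-9,"dz":0,"ax":0,"ay":0,"az":0},
  {"dx":-12,"dy":-18,"dz":0,"ax":0,"ay":0,"az":0},
  {"dx":-18,"dy":-27,"dz":0,"ax":0,"ay":0,"az":0},
  {"dx":-24,"dy":-36,"dz":0,"ax":0,"ay":0,"az":0},
  {"dx":-30,"dy":-45,"dz":0,"ax":0,"ay":0,"az":0},
  {"dx":-36,"dy":-53,"dz":0,"ax":0,"ay":0,"az":0},
  {"dx":-41,"dy":-60,"dz":0,"ax":0,"ay":0,"az":0},
  {"dx":-44,"dy":-65,"dz":0,"ax":0,"ay":0,"az":0},
])

```text
time: 11.95
tcp_pos: [0.4188, -0.1751, 0.3861]
ee_rot: [-2.406, -2.017, 0.0]
force: [-0.5, 0.2, -3.5]
gripper_width: 0.342
```

move_arm([
  {"dx":-2,"dy":-3,"dz":0,"ax":0,"ay":0,"az":0},
  {"dx":-3.5,"dy":-5,"dz":0,"ax":0,"ay":0,"az":0},
  {"dx":-4.5,"dy":-6,"dz":0,"ax":0,"ay":0,"az":0},
  {"dx":-4.5,"dy":-6,"dz":0,"ax":0,"ay":0,"az":0},
  {"dx":-4.5,"dy":-6,"dz":0,"ax":0,"ay":0,"az":0},
  {"dx":-4.5,"dy":-6,"dz":0,"ax":0,"ay":0,"az":0},
])

```text
time: 12.55
tcp_pos: [0.413, -0.1781, 0.3861]
ee_rot: [-2.405, -2.018, 0.0]
force: [0.5, -0.6, -3.5]
gripper_width: 0.346
```

```bash
cat >> h.py <<'E'
def yel(c,z):
    h=cv2.cvtColor(c['img'],cv2.COLOR_RGB2HSV);y=cv2.inRange(h,(25,150,80),(34,255,255))
    y=cv2.morphologyEx(y,cv2.MORPH_CLOSE,np.ones((9,9)))
    k=max(cv2.findContours(y,0,2)[0],key=cv2.contourArea).reshape(-1,2)
    P=onz(c,k,z)[:,:2]; q=cv2.minEnclosingCircle(P.astype(np.float32)); e=cv2.fitEllipse((P*1e4).astype(np.float32))
    print('yel px',k.mean(0).round(1),'circ',np.round(q[0],4),round(q[1]*2,4),'ell',np.round(e[0],0)/1e4,np.round(e[1],0)/1e4,round(e[2],0))
E
python3 - <<'E'
from h import *
go([.4125,-.178,.270],-10)
s=cap('scene');yel(s,.168)
E
```

```text
t 12.55 tcp [ 0.413  -0.1781  0.3861] yaw -10.01 F [ 0.5 -0.6 -3.5] w 0.346
d [ -0.2  -0.3 116.1] a [-0.1  -0.08 -0.01]
yel px [249.4 130.8] circ [ 0.4227 -0.1807] 0.0592 ell [ 0.4227 -0.1808] [0.0545 0.0583] 63.0
```

move_arm([
  {"dx":0.5,"dy":0,"dz":4,"ax":0,"ay":0,"az":0},
  {"dx":2,"dy":-1,"dz":16,"ax":0,"ay":0,"az":0},
  {"dx":3,"dy":-1.5,"dz":33,"ax":0,"ay":0,"az":0},
  {"dx":4.5,"dy":-2,"dz":53,"ax":0,"ay":0,"az":0},
  {"dx":4.5,"dy":-2,"dz":73,"ax":0,"ay":0,"az":0},
  {"dx":4.5,"dy":-2,"dz":91,"ax":0,"ay":0,"az":0},
  {"dx":4.5,"dy":-2,"dz":106,"ax":0,"ay":0,"az":0},
  {"dx":4.5,"dy":-2,"dz":114,"ax":0,"ay":0,"az":0},
])

```text
time: 13.4
tcp_pos: [0.4102, -0.1723, 0.2696]
ee_rot: [-2.403, -2.015, 0.002]
force: [-0.4, -0.6, -3.9]
gripper_width: 0.345
```

move_arm([
  {"dx":0,"dy":0,"dz":3,"ax":0,"ay":0,"az":0},
  {"dx":0,"dy":0,"dz":4,"ax":0,"ay":0,"az":0},
  {"dx":0,"dy":0,"dz":4,"ax":0,"ay":0,"az":0},
  {"dx":0,"dy":0,"dz":4,"ax":0,"ay":0,"az":0},
])

```text
time: 13.8
tcp_pos: [0.412, -0.1735, 0.2689]
ee_rot: [-2.407, -2.018, -0.001]
force: [0.4, -0.7, -3.4]
gripper_width: 0.346
```

```bash
python3 - <<'E'
from h import *
go([.411,-.174,.245],-10)
s=cap('scene');yel(s,.051)
E
```

```text
t 13.8 tcp [ 0.412  -0.1735  0.2689] yaw -10.03 F [ 0.4 -0.7 -3.4] w 0.346
d [-0.7 -0.9 23.9] a [-0.01 -0.03 -0.03]
yel px [256.3 167.9] circ [ 0.4163 -0.1792] 0.0976 ell [ 0.4153 -0.1802] [0.0696 0.0803] 47.0
```

move_arm([
  {"dx":0,"dy":0,"dz":1,"ax":0,"ay":0,"az":0},
  {"dx":0,"dy":0,"dz":3,"ax":0,"ay":0,"az":0},
  {"dx":0,"dy":0,"dz":5,"ax":0,"ay":0,"az":0},
  {"dx":0,"dy":0,"dz":7,"ax":0,"ay":0,"az":0},
  {"dx":0,"dy":0,"dz":9,"ax":0,"ay":0,"az":0},
  {"dx":0,"dy":0,"dz":10,"ax":0,"ay":0,"az":0},
  {"dx":0,"dy":0,"dz":10.5,"ax":0,"ay":0,"az":0},
  {"dx":0,"dy":0,"dz":11,"ax":0,"ay":0,"az":0},
])

```text
time: 14.65
tcp_pos: [0.4115, -0.1732, 0.2571]
ee_rot: [-2.406, -2.017, 0.0]
force: [-0.6, -0.3, -3.7]
gripper_width: 0.343
```

move_arm([
  {"dx":0,"dy":0,"dz":0.5,"ax":0,"ay":0,"az":0},
  {"dx":0,"dy":0,"dz":1,"ax":0,"ay":0,"az":0},
  {"dx":0,"dy":0,"dz":1.5,"ax":0,"ay":0,"az":0},
  {"dx":0,"dy":0,"dz":2,"ax":0,"ay":0,"az":0},
  {"dx":0,"dy":0,"dz":2.5,"ax":0,"ay":0,"az":0},
  {"dx":0,"dy":0,"dz":3,"ax":0,"ay":0,"az":0},
  {"dx":0,"dy":0,"dz":3.5,"ax":0,"ay":0,"az":0},
  {"dx":0,"dy":0,"dz":4,"ax":0,"ay":0,"az":0},
])

```text
time: 15.45
tcp_pos: [0.4116, -0.1734, 0.2533]
ee_rot: [-2.406, -2.018, 0.0]
force: [0.2, -0.8, -1.1]
gripper_width: 0.343
```

move_arm([
  {"dx":0,"dy":0,"dz":0.5,"ax":0,"ay":0,"az":0},
  {"dx":0,"dy":0,"dz":1,"ax":0,"ay":0,"az":0},
  {"dx":0,"dy":0,"dz":1.5,"ax":0,"ay":0,"az":0},
  {"dx":0,"dy":0,"dz":2,"ax":0,"ay":0,"az":0},
  {"dx":0,"dy":0,"dz":2,"ax":0,"ay":0,"az":0},
  {"dx":0,"dy":0,"dz":2,"ax":0,"ay":0,"az":0},
])

```text
time: 16.05
tcp_pos: [0.4114, -0.1731, 0.2511]
ee_rot: [-2.405, -2.017, 0.0]
force: [0.6, -0.3, -1.5]
gripper_width: 0.346
```

```bash
python3 - <<'E'
from h import *
go([.411,-.174,.245],-10)
s=cap('scene');save(s,'pics/g8.png',(190,90,330,230),4)
E
```

```text
t 16.05 tcp [ 0.4114 -0.1731  0.2511] yaw -10.03 F [ 0.6 -0.3 -1.5] w 0.346
d [-0.9 -0.3  6.1] a [-0.1  -0.07 -0.03]
```

move_arm([
  {"dx":0,"dy":0,"dz":3,"ax":0,"ay":0,"az":0},
  {"dx":0,"dy":0,"dz":6,"ax":0,"ay":0,"az":0},
  {"dx":0,"dy":0,"dz":9,"ax":0,"ay":0,"az":0},
  {"dx":0,"dy":0,"dz":12,"ax":0,"ay":0,"az":0},
  {"dx":0,"dy":0,"dz":14,"ax":0,"ay":0,"az":0},
  {"dx":0,"dy":0,"dz":14,"ax":0,"ay":0,"az":0},
  {"dx":0,"dy":0,"dz":14,"ax":0,"ay":0,"az":0},
])

```text
time: 16.8
tcp_pos: [0.4114, -0.1731, 0.2371]
ee_rot: [-2.405, -2.017, 0.0]
force: [0.4, -0.2, -1.0]
gripper_width: 0.337
```

```bash
python3 - <<'E'
from h import *
go([.379,-.1675,.237],-10)
s=cap('scene');save(s,'pics/g8.png',(190,90,330,230),4)
E
```

```text
t 16.8 tcp [ 0.4114 -0.1731  0.2371] yaw -10.03 F [ 0.4 -0.2 -1. ] w 0.337
d [ -0.1 -32.9   0.1] a [-0.1  -0.07 -0.03]
```

View pics/g8.png

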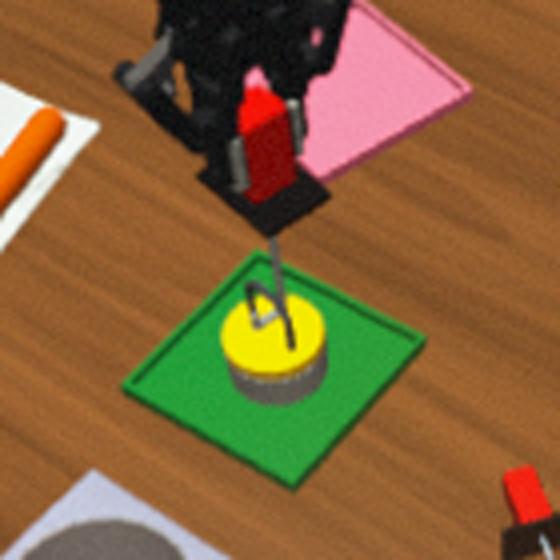

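The cartridge stands upright in the tray (scene ≈258,175) with the hook lowered off the crossbar. Backing out, checking force.

move_arm([
  {"dx":0,"dy":-4,"dz":0,"ax":0,"ay":0,"az":0},
  {"dx":0,"dy":-8,"dz":0,"ax":0,"ay":0,"az":0},
  {"dx":0,"dy":-12,"dz":0,"ax":0,"ay":0,"az":0},
  {"dx":0,"dy":-15,"dz":0,"ax":0,"ay":0,"az":0},
])

```text
time: 17.25
tcp_pos: [0.3961, -0.1704, 0.2371]
ee_rot: [-2.405, -2.017, 0.0]
force: [-0.5, -0.0, -1.1]
gripper_width: 0.343
```

move_arm([
  {"dx":0,"dy":-5,"dz":0,"ax":0,"ay":0,"az":0},
  {"dx":0,"dy":-10,"dz":0,"ax":0,"ay":0,"az":0},
  {"dx":0,"dy":-15,"dz":0,"ax":0,"ay":0,"az":0},
  {"dx":0,"dy":-20,"dz":0,"ax":0,"ay":0,"az":0},
  {"dx":0,"dy":-23,"dz":0,"ax":0,"ay":0,"az":0},
  {"dx":0,"dy":-23,"dz":0,"ax":0,"ay":0,"az":0},
])

```text
time: 17.85
tcp_pos: [0.3735, -0.1664, 0.2371]
ee_rot: [-2.406, -2.017, 0.0]
force: [0.2, 0.5, -1.9]
gripper_width: 0.344
```

```bash
python3 - <<'E'
from h import *
go([.379,-.1675,.347],-10)
s=cap('scene')
im=s['img'].astype(int);m=((im[:,:,0]>170)&(im[:,:,1]>150)&(im[:,:,2]<90)).astype(np.uint8)
m[:, :225]=0;m[:,290:]=0;m[:140]=0;m[200:]=0
m=cv2.morphologyEx(m,cv2.MORPH_CLOSE,np.ones((5,5)))
k=max(cv2.findContours(m,0,2)[0],key=cv2.contourArea).reshape(-1,2);P=onz(s,k,.038)[:,:2]
print(k.mean(0),cv2.minEnclosingCircle(P.astype(np.float32)))
E
```

```text
t 17.85 tcp [ 0.3735 -0.1664  0.2371] yaw -10.04 F [ 0.2  0.5 -1.9] w 0.344
d [  -0.     5.4 -109.9] a [-0.11 -0.08 -0.04]
[257.11764706 172.58823529] ((0.4221481382846832, -0.1740400642156601), 0.030328208580613136)
```

move_arm([
  {"dx":0,"dy":0,"dz":-15,"ax":0,"ay":0,"az":0},
  {"dx":0,"dy":0,"dz":-40,"ax":0,"ay":0,"az":0},
  {"dx":0,"dy":0,"dz":-70,"ax":0,"ay":0,"az":0},
  {"dx":0,"dy":0,"dz":-95,"ax":0,"ay":0,"az":0},
  {"dx":0,"dy":0,"dz":-110,"ax":0,"ay":0,"az":0},
  {"dx":0,"dy":0,"dz":-110,"ax":0,"ay":0,"az":0},
  {"dx":0,"dy":0,"dz":-110,"ax":0,"ay":0,"az":0},
])

```text
time: 18.6
tcp_pos: [0.3743, -0.1667, 0.3469]
ee_rot: [-2.406, -2.018, 0.0]
force: [-0.4, 1.0, -1.5]
gripper_width: 0.346
```

```bash
python3 - <<'E'
from h import *
go([.4265,.2121,.347],1.27)
E
```

```text
t 18.6 tcp [ 0.3743 -0.1667  0.3469] yaw -10.02 F [-0.4  1.  -1.5] w 0.346
d [ 3.821e+02 -1.450e+01  3.000e-01] a [ -0.08  -0.08 -11.29]
```

move_arm([
  {"dx":20,"dy":0,"dz":0,"ax":0,"ay":0,"az":-1},
  {"dx":55,"dy":-2,"dz":0,"ax":0,"ay":0,"az":-3},
  {"dx":95,"dy":-4,"dz":0,"ax":0,"ay":0,"az":-5},
  {"dx":135,"dy":-5,"dz":0,"ax":0,"ay":0,"az":-7},
  {"dx":175,"dy":-7,"dz":0,"ax":0,"ay":0,"az":-9},
  {"dx":215,"dy":-8,"dz":0,"ax":0,"ay":0,"az":-10},
  {"dx":255,"dy":-10,"dz":0,"ax":0,"ay":0,"az":-11},
  {"dx":290,"dy":-11,"dz":0,"ax":0,"ay":0,"az":-11.3},
])

```text
time: 19.4
tcp_pos: [0.4129, 0.1226, 0.3457]
ee_rot: [-2.192, -2.245, 0.003]
force: [0.7, -0.4, -0.9]
gripper_width: 0.348
```

```bash
python3 - <<'E'
from h import *
go([.4265,.2121,.347],1.27)
E
```

```text
t 19.4 tcp [0.4129 0.1226 0.3457] yaw 1.35 F [ 0.7 -0.4 -0.9] w 0.348
d [89.1 15.7 -1.2] a [-0.25 -0.08  0.08]
```

move_arm([
  {"dx":30,"dy":5,"dz":0,"ax":0,"ay":0,"az":0},
  {"dx":60,"dy":10,"dz":0,"ax":0,"ay":0,"az":0},
  {"dx":80,"dy":14,"dz":0,"ax":0,"ay":0,"az":0},
  {"dx":90,"dy":16,"dz":0,"ax":0,"ay":0,"az":0},
  {"dx":90,"dy":16,"dz":0,"ax":0,"ay":0,"az":0},
  {"dx":90,"dy":16,"dz":0,"ax":0,"ay":0,"az":0},
  {"dx":90,"dy":16,"dz":0,"ax":0,"ay":0,"az":0},
  {"dx":90,"dy":16,"dz":0,"ax":0,"ay":0,"az":0},
])

```text
time: 20.2
tcp_pos: [0.4278, 0.2103, 0.3476]
ee_rot: [-2.197, -2.243, 0.0]
force: [0.5, 0.5, -1.3]
gripper_width: 0.343
```

```bash
python3 - <<'E'
from h import *
go([.4265,.2121,.207],1.27)
E
```

```text
t 20.2 tcp [0.4278 0.2103 0.3476] yaw 1.19 F [ 0.5  0.5 -1.3] w 0.343
d [  1.7  -1.  140.7] a [-0.08 -0.08 -0.08]
```

move_arm([
  {"dx":1.7,"dy":-1,"dz":8,"ax":0,"ay":0,"az":0},
  {"dx":1.7,"dy":-1,"dz":30,"ax":0,"ay":0,"az":0},
  {"dx":1.7,"dy":-1,"dz":55,"ax":0,"ay":0,"az":0},
  {"dx":1.7,"dy":-1,"dz":80,"ax":0,"ay":0,"az":0},
  {"dx":1.7,"dy":-1,"dz":105,"ax":0,"ay":0,"az":0},
  {"dx":1.7,"dy":-1,"dz":125,"ax":0,"ay":0,"az":0},
  {"dx":1.7,"dy":-1,"dz":137,"ax":0,"ay":0,"az":0},
  {"dx":1.7,"dy":-1,"dz":139,"ax":0,"ay":0,"az":0},
])

```text
time: 21.0
tcp_pos: [0.4253, 0.2124, 0.2069]
ee_rot: [-2.194, -2.243, 0.005]
force: [-1.1, -0.9, -1.5]
gripper_width: 0.344
```

move_arm([
  {"dx":0,"dy":0,"dz":0.5,"ax":0,"ay":0,"az":0},
  {"dx":0,"dy":0,"dz":1,"ax":0,"ay":0,"az":0},
  {"dx":0,"dy":0,"dz":1.5,"ax":0,"ay":0,"az":0},
  {"dx":0,"dy":0,"dz":2,"ax":0,"ay":0,"az":0},
  {"dx":0,"dy":0,"dz":2.5,"ax":0,"ay":0,"az":0},
  {"dx":0,"dy":0,"dz":3,"ax":0,"ay":0,"az":0},
  {"dx":0,"dy":0,"dz":3,"ax":0,"ay":0,"az":0},
  {"dx":0,"dy":0,"dz":3,"ax":0,"ay":0,"az":0},
])

```text
time: 21.8
tcp_pos: [0.4265, 0.213, 0.2056]
ee_rot: [-2.195, -2.244, 0.0]
force: [0.8, -0.4, -1.7]
gripper_width: 0.343
```

```bash
python3 - <<'E'
from h import *
go([.4265,.2121,.2046],1.27)
E
```

```text
t 21.8 tcp [0.4265 0.213  0.2056] yaw 1.27 F [ 0.8 -0.4 -1.7] w 0.343
d [-0.9 -0.1  1. ] a [-0.09 -0.09  0.  ]
```

move_arm([
  {"dx":-0.8,"dy":0,"dz":0.3,"ax":0,"ay":0,"az":0},
  {"dx":-0.8,"dy":0,"dz":0.6,"ax":0,"ay":0,"az":0},
  {"dx":-0.8,"dy":0,"dz":0.9,"ax":0,"ay":0,"az":0},
  {"dx":-0.8,"dy":0,"dz":1.2,"ax":0,"ay":0,"az":0},
  {"dx":-0.8,"dy":0,"dz":1.2,"ax":0,"ay":0,"az":0},
  {"dx":-0.8,"dy":0,"dz":1.2,"ax":0,"ay":0,"az":0},
])

```text
time: 22.4
tcp_pos: [0.4266, 0.2122, 0.2046]
ee_rot: [-2.195, -2.244, -0.0]
force: [-0.7, 0.1, 0.1]
gripper_width: 0.347
```

Hook weight is now on the stand (force z ≈ 0). Releasing.

move_arm([
  {"dx":0,"dy":0,"dz":0,"ax":0,"ay":0,"az":0},
  {"dx":0,"dy":0,"dz":0,"ax":0,"ay":0,"az":0},
  {"dx":0,"dy":0,"dz":0,"ax":0,"ay":0,"az":0},
  {"dx":0,"dy":0,"dz":0,"ax":0,"ay":0,"az":0},
  {"dx":0,"dy":0,"dz":0,"ax":0,"ay":0,"az":0},
  {"dx":0,"dy":0,"dz":0,"ax":0,"ay":0,"az":0},
  {"dx":0,"dy":0,"dz":0,"ax":0,"ay":0,"az":0},
  {"dx":0,"dy":0,"dz":0,"ax":0,"ay":0,"az":0},
], grip=-1)

```text
time: 23.2
tcp_pos: [0.4266, 0.2122, 0.2045]
ee_rot: [-2.195, -2.244, -0.0]
force: [-0.0, 0.7, -0.9]
gripper_width: 0.998
```

move_arm([
  {"dx":0,"dy":0,"dz":-10,"ax":0,"ay":0,"az":0},
  {"dx":0,"dy":0,"dz":-30,"ax":0,"ay":0,"az":0},
  {"dx":0,"dy":0,"dz":-60,"ax":0,"ay":0,"az":0},
  {"dx":0,"dy":0,"dz":-100,"ax":0,"ay":0,"az":0},
  {"dx":0,"dy":0,"dz":-140,"ax":0,"ay":0,"az":0},
  {"dx":0,"dy":0,"dz":-140,"ax":0,"ay":0,"az":0},
  {"dx":0,"dy":0,"dz":-140,"ax":0,"ay":0,"az":0},
  {"dx":0,"dy":0,"dz":-140,"ax":0,"ay":0,"az":0},
])

```text
time: 24.0
tcp_pos: [0.4262, 0.2118, 0.3438]
ee_rot: [-2.195, -2.244, 0.002]
force: [0.4, 0.5, -0.2]
gripper_width: 0.999
```

```bash
python3 - <<'E'
from h import *
go([.4266,.2122,.3446],1.27)
s=cap('scene');save(s,'pics/g9.png',(180,90,480,310),2.6)
E
```

```text
t 24.0 tcp [0.4262 0.2118 0.3438] yaw 1.27 F [ 0.4  0.5 -0.2] w 0.999
d [ 0.4  0.4 -0.8] a [-0.16 -0.07  0.  ]
```

View pics/g9.png

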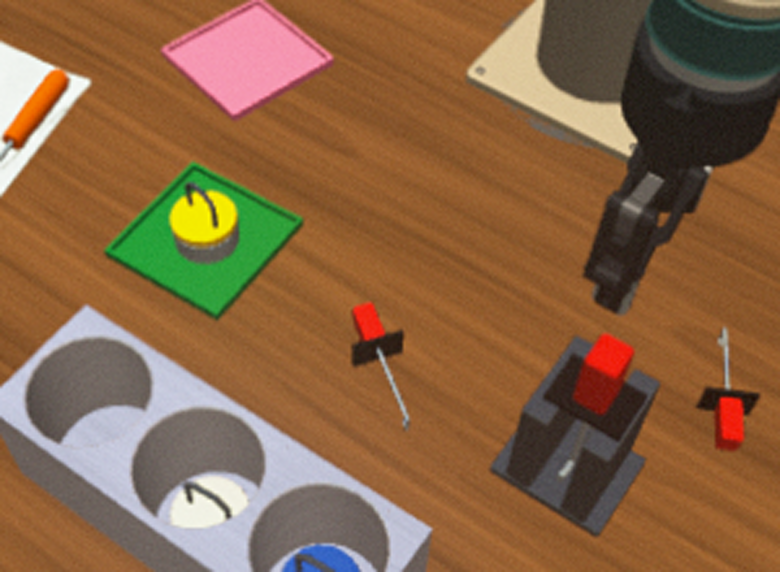

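The cartridge stands upright in the green tray (scene ≈258,175). The hook hangs in its stand (≈412,233), collar on both walls and lip towards +x. The gripper is clear of everything.

```bash
python3 -c "
from h import *
print(robot.job_done())"
```

```text
the job is handed in; nothing more can be done
None
```

The yellow cartridge is standing upright in the green tray and the hook is back in its stand. I handed the job in at about 24 s of robot time, against the 64 s limit. The cartridge was moved only with the hook.

**Last checks**
- **Cartridge:** it measures at (0.422, −0.174) m, about 2 mm from the tray centre. The last picture shows it upright with the hook out of its bail.
- **Hook:** it was released within 0.2 mm of where I picked it up, at the same angle to within 0.1°. The picture shows the collar on both walls and the lip towards +x.
- **Forces:** the readings I took stayed under about 6 N. The gripper is open and about 140 mm clear above the stand.

**What disagreed or failed**
- **Bail angle:** the two cameras gave about −9° and −13°. I approached at −10°, which was well within the bail opening.
- **Yellow mask:** one measurement just before setting the cartridge down came out far too wide (98 mm), so I ignored it and measured again later.
- **Readings after moves:** one reading taken straight after a fast move led me to over-correct, so I let the arm settle before lowering into the well.
- **Hook in the bail:** while the cartridge hung, the hook looked slightly off centre towards one leg. The measured offset was only 1–2 mm and caused no visible tilt.

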